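# Dim the microscope ring light to half

### The job

The microscope's ring light is far too bright. On the dimmer box whose lever ends in a crossbar (a T-shaped handle), swing the lever back to half brightness, so that it stands straight up over the broad middle mark of its scale, and let go of it. Leave the other dimmer, whose lever ends in a ball, set as it is.

Things in the scene. Friction and masses are not known exactly. Their poses are not given: they have to be found in the camera images.
- ring_lever (a joint): Angle of the crossbar lever, rad. 0 = off, leaning 50 degrees to the -x side of its box; grows as it swings over the top; 0.873 = straight up, half brightness; 1.745 = full, leaning 50 degrees to the box's +x side. It starts well on the full side. The hinge is stiff by friction (0.1 N m, about 1.5 N at the crossbar); the lever stays where it is left.
- ring_lever_grip (a point): Centre of the crossbar at the end of the T-shaped lever: a black plastic round bar, 16 mm in diameter, 54 mm long, level and parallel to the hinge (along y of ring_unit), on a steel rod of 8 mm diameter. It is 90 mm from the hinge axis: 125 mm above the table when upright, 93 mm at full.
- ring_unit: Fixed white dimmer box of the crossbar lever, 150 (x) by 90 (y) by 40 mm high; a drum across it (radius 30, 60 wide in y) rises to 65 mm and bears black marks, the broadest on top. Origin: centre of the underside; x from off side to full side, z up. The hinge runs along y, 35 mm above the origin. An identical box with a ball lever stands beside it, left or right by chance.
- spot_lever_grip (a point): Centre of the black ball, 28 mm in diameter, at the end of the other dimmer's lever (same box, hinge and lever length), which may stand at any angle and must be left so.
Not all that is in view belongs to the job. What is shaped like the ring_unit but red is not meant.

How it is judged:
By the outcome, as a careful person would: the job done as asked, in the order asked, and still so for the second after the job is handed in, with the robot touching nothing.
It also fails if it takes over 32 s, if anything falls off the work surface, if the arm or the gripper's body presses on something with over 40 N, if the wrist force passes 120 N, or if a joint passes its speed limit or range.

### The arm

A 6-joint arm with a two-finger parallel gripper is mounted at the origin on the work surface. World frame = base frame: x ahead of the robot, y to its left, z up, the work surface at z = 0. Lengths are in m, angles in rad, forces in N, time in s.
With the tool pointing down it reaches from about 0.325 to 0.775 m from the base axis. Payload 9.3 kg.
Tool frame: the origin (TCP) lies midway between the tips of the shut fingers; the grasp point (between the pads) lies 19 mm behind it; z points along the fingers, y is the direction in which the jaws open and shut (so a half turn about z gives the same grasp; the last joint's range is limited). The gripper opens to 85 mm and grips with 20 to 120 N. Pads are 22 mm wide; open, the fingers measure 114 mm over their backs; the gripper's body (76 mm by 85 mm) begins 54 mm behind the grasp point. The pads swing forward as they close: fully open they stand 13 mm farther back than shut.
Start: joints at [1.13, 0.259, 0.021, 1.334, 0, 1.418], TCP at [0.156, 0.527, 0.231] pointing down, gripper open.
Joint ranges: [-3.04, 3.04], [-0.91, 1.82], [-1.04, 1.36], [-1.92, 1.95], [-1.52, 1.45], [-3.14, 3.14]. Speed limits (rad/s): [2.22, 2.22, 2.79, 3.14, 3.14, 3.14].

### API

Orientations are given as a unit quaternion [x, y, z, w].
In Python, from rig import bot, solve_ik, cams gives the robot as it stands. The module is installed in compiled form; this text tells all that it offers. Calls block until the motion is done:
- bot.move_to(position, orientation): joint-space move of the TCP to a pose.
- bot.servo_line(position, orientation=None, speed=0.15, contact_N=None): straight line of the TCP; orientation=None keeps the orientation; speed is the mean speed in m/s. With contact_N (N) it stops when the force on the tool has changed by that much, and returns True; else False.
- bot.movej(angles): joint-space move.
- bot.move_gripper(opening, strength=None): finger opening in m; strength is the grip in N (None keeps the last); returns when the fingers have stopped.
- bot.hold(seconds).
- solve_ik(position, orientation): joint angles nearest the present ones, or None.
- cams.grab_frame(name): name is "scene" or "top" or "wrist"; returns a dict with "frame" (384x512x3 uint8, blue, green, red), "depth" (384x512 float32, m along the optical axis (not along the pixel's ray), 0 where there is no reading), "vertical_fov" (degrees; the focal length in pixels is half the picture's height over the tangent of half this angle, whatever the lens; pixels are square), "cx", "cy" (the principal point, pixels), "position" and "rotation" of the camera in the world; the wrist camera has in their place "hand_eye" (4x4, takes a point from camera to tool coordinates, whose origin is the TCP and whose axes are the flange's). Camera axes: x right, y up, looking along -z (the intrinsics and any distortion apply to the point x, -y, -z); pixel columns grow to the right and rows downward; lengths in m; the calibration is good to about 2 mm. A picture is of the moment at which its call begins: read the wrist's pose just before it.
A pose or a line that the arm cannot do raises bot.MotionError and nothing moves.
- bot.finish_job(): hands the job in, once; it reports no verdict.
Readings, each from a call of its own:
- bot.read_time(): time.
- bot.read_qpos(): joint angles.
- bot.read_dq(): joint speeds.
- bot.read_joint_torque(): joint torques, N m.
- bot.read_position(): TCP position.
- bot.read_orientation(): TCP orientation.
- bot.read_wrist_force(): force on the tool from outside, world axes, zero at the start.
- bot.read_moment(): the same for the moment, N m.
- bot.read_grip_width(): finger opening in m.
Only numpy, scipy, OpenCV 4.12 (cv2) and the standard library are available. Lean on these libraries where they do the work, as an engineer would, in place of code of your own. Each camera call takes 0.05 s, during which the arm holds its last target.

## Working session

There is one attempt and no reset: what is moved stays moved. The work goes in short steps, each a Python script; the robot and the scene stay as the last script left them, time stands still between calls to the robot, and variables do not carry over. Pictures are saved under pics/ and viewed, and the job is handed in when it is done.

```bash
mkdir -p pics; python3 - <<'E'
from rig import bot, cams
import cv2, numpy as np, pickle
for n in ["scene","top","wrist"]:
    p=(bot.read_position(),bot.read_orientation())
    f=cams.grab_frame(n); f['tcp']=p
    pickle.dump(f,open(f'{n}0.pkl','wb'))
    cv2.imwrite(f'pics/{n}0.png',f['frame'])
    print(n,{k:v for k,v in f.items() if k not in('frame','depth')}, (f['depth']>0).mean())
print(bot.read_time())
E
```

```text
scene {'vertical_fov': 42.5445007853306, 'cx': 257.7060291192787, 'cy': 186.86223596684633, 'position': array([ 1.26473625, -0.025762  ,  0.97811439]), 'rotation': array([0.2562845, 0.2534579, 0.6529721, 0.6661117]), 'tcp': (array([0.15600382, 0.52714841, 0.23067135]), array([ 1.43384456e-01,  9.89666855e-01, -6.18760433e-04, -1.78964997e-04]))} 0.996246337890625
top {'vertical_fov': 56.42169457698529, 'cx': 253.73806809481496, 'cy': 187.1311251565561, 'position': array([ 0.30344634, -0.00949654,  0.9875808 ]), 'rotation': array([ 0.04964543, -0.06909284, -0.69902393,  0.71001905]), 'tcp': (array([0.15600454, 0.52714112, 0.23069018]), array([ 1.43385719e-01,  9.89666674e-01, -6.09691157e-04, -1.93115440e-04]))} 0.9959716796875
wrist {'vertical_fov': 60.576470491927, 'cx': 260.422705939991, 'cy': 189.6034781780763, 'hand_eye': array([[-5.64782862e-04,  9.63842064e-01,  2.66473556e-01,
         6.65110714e-02],
       [ 9.99999430e-01,  7.85742216e-04, -7.22581492e-04,
        -6.99431201e-04],
       [-9.05833959e-04,  2.66472996e-01, -9.63841959e-01,
        -1.43853072e-01],
       [ 0.00000000e+00,  0.00000000e+00,  0.00000000e+00,
         1.00000000e+00]]), 'tcp': (array([0.15602504, 0.52714267, 0.23072876]), array([ 1.43407458e-01,  9.89663546e-01, -5.79525203e-04, -1.74438289e-04]))} 0.9961191813151041
0.15
```

View pics/scene0.png

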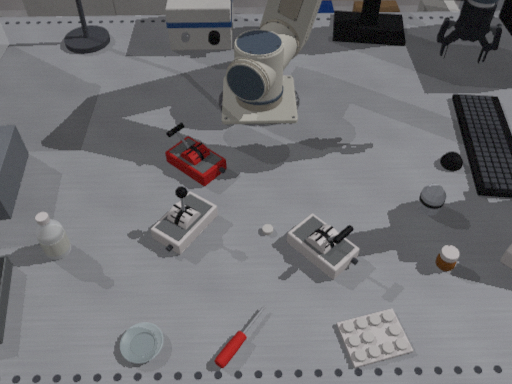

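View pics/top0.png

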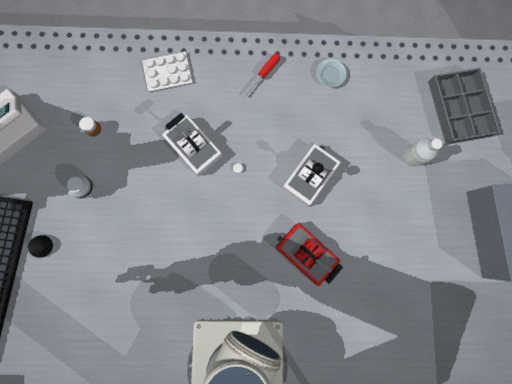

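The scene view shows three candidates:
- White box with a T lever: scene (323,245), crossbar (344,234); top (190,142), crossbar (175,122).
- White box with a ball lever: scene (184,220), top (313,174).
- Red box with a T lever: scene (195,158), top (308,253). This is a decoy.

By the description I choose the white T box, and I'll check it in a close crop.

```bash
cat > h.py <<'E'
import numpy as np, cv2, pickle
from scipy.spatial.transform import Rotation as R
def cam(f):
    H=f['frame'].shape[0]; fl=H/2/np.tan(np.radians(f['vertical_fov']/2))
    if 'hand_eye' in f:
        T=np.eye(4);T[:3,:3]=R.from_quat(f['tcp'][1]).as_matrix();T[:3,3]=f['tcp'][0]
        T=T@f['hand_eye']; return fl,T[:3,:3],T[:3,3]
    return fl,R.from_quat(f['rotation']).as_matrix(),np.array(f['position'])
def ray(f,u,v):
    fl,M,p=cam(f); d=np.array([(u-f['cx'])/fl,-(v-f['cy'])/fl,-1.0]); return p,M@d
def plane(f,u,v,z):
    p,d=ray(f,u,v); return p+d*(z-p[2])/d[2]
def dpt(f,u,v):
    p,d=ray(f,u,v); return p+d*f['depth'][int(round(v)),int(round(u))]
def tri(l):
    A=np.zeros((3,3));b=np.zeros(3)
    for f,u,v in l:
        p,d=ray(f,u,v);d=d/np.linalg.norm(d);P=np.eye(3)-np.outer(d,d);A+=P;b+=P@p
    x=np.linalg.solve(A,b)
    return x,[np.linalg.norm(np.cross(x-ray(f,u,v)[0],ray(f,u,v)[1]/np.linalg.norm(ray(f,u,v)[1]))) for f,u,v in l]
def proj(f,P):
    fl,M,p=cam(f); c=M.T@(np.array(P)-p); return f['cx']+fl*c[0]/-c[2], f['cy']-fl*c[1]/-c[2]
def load(n): return pickle.load(open(n,'rb'))
E
python3 - <<'E'
from h import *
s=load('scene0.pkl');t=load('top0.pkl')
a=cv2.resize(s['frame'][205:285,275:370],None,fx=4,fy=4,interpolation=2)
b=cv2.resize(t['frame'][100:185,150:235],None,fx=4,fy=4,interpolation=2)
c=np.zeros((345,a.shape[1]+b.shape[1],3),np.uint8);c[:a.shape[0],:a.shape[1]]=a;c[:b.shape[0],a.shape[1]:]=b
cv2.imwrite('pics/crop0.png',c)
E
```

```text
(no output)
```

View pics/crop0.png

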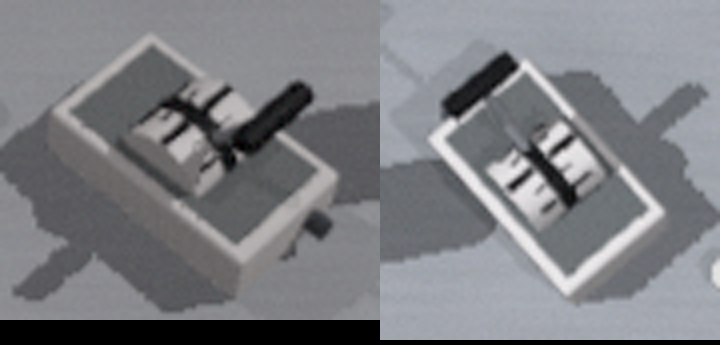

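The crop confirms a white box with a crossbar lever leaning to the upper-left side in the top view. The crossbar centre is about (343,234) in scene and (175,121) in top. Next I measure it with masks.

```bash
python3 - <<'E'
from h import *
s=load('scene0.pkl');t=load('top0.pkl')
C={}
for n,f,(x0,y0,x1,y1) in (('s',s,(275,205,370,285)),('t',t,(150,100,235,185))):
    g=f['frame'].max(2); m=np.zeros_like(g); m[y0:y1,x0:x1]=(g[y0:y1,x0:x1]<60)
    N,L,st,ce=cv2.connectedComponentsWithStats(m)
    for i in range(1,N):
        if st[i,4]<25: continue
        ys,xs=np.where(L==i); P=np.array([dpt(f,x,y) for x,y in zip(xs,ys)])
        r=cv2.minAreaRect(np.c_[xs,ys].astype(np.float32))
        print(n,st[i],ce[i],r,'z med',np.median(P,0))
# box via top white mask + depth
g=t['frame'].min(2); x0,y0,x1,y1=150,100,235,185
m=np.zeros_like(g); m[y0:y1,x0:x1]=g[y0:y1,x0:x1]>205
N,L,st,ce=cv2.connectedComponentsWithStats(m); i=1+st[1:,4].argmax()
Z=np.zeros((0,2));pts=[]
for y in range(y0,y1):
  for x in range(x0,x1):
    p=dpt(t,x,y)
    if 0.03<p[2]<0.05: pts.append(p[:2])
r=cv2.minAreaRect(np.array(pts,np.float32)); print('depth rect',r,len(pts))
ys,xs=np.where(L==i); r=cv2.minAreaRect(np.c_[xs,ys].astype(np.float32)); print('white',st[i],r)
W=np.array([plane(t,x,y,0.04)[:2] for x,y in cv2.boxPoints(r)]);print(W,W.mean(0),np.linalg.norm(np.diff(W,axis=0),axis=1))
print(tri([(s,343,234.3),(t,175.2,121.2)]))
E
```

```text
s [315 226  38  22 251] [335.2310757  235.08366534] ((334.298828125, 236.6890106201172), (19.988109588623047, 37.10499954223633), 83.6598129272461) z med [0.61029618 0.15533562 0.11128105]
t [166 114  18  15 102] [174.44117647 120.92156863] ((174.4777069091797, 120.9727783203125), (5.065901279449463, 20.474685668945312), 50.710594177246094) z med [0.61782363 0.1704468  0.11582945]
t [186 136  13  16  57] [192.78947368 143.71929825] ((192.5, 143.5), (16.970561981201172, 4.242640495300293), 45.0) z med [0.57487696 0.12954073 0.06142681]
depth rect ((0.5827019214630127, 0.1382063925266266), (0.15071973204612732, 0.08994816988706589), 42.4694709777832) 1266
white [163 130  57  43 228] ((190.97024536132812, 143.4661865234375), (51.88931655883789, 31.77019500732422), 48.6522216796875)
[[0.60597077 0.21848635]
 [0.66780621 0.15633601]
 [0.55866197 0.05849445]
 [0.49909615 0.12083436]] [0.58288378 0.13853779] [0.08767147 0.14657911 0.08622268]
(array([0.61981222, 0.17020591, 0.10943907]), [np.float64(0.00014546599256957742), np.float64(0.00014546599256953918)])
```

Box centre is (0.583, 0.138) and its size 151×90 mm matches the text. The long axis is at 42.5°. The bar is at (0.620, 0.170, 0.109): radius 0.089 against 0.090 given, leaning about 33° to the full side. I'll check IK for grasps aligned with the lever.

```bash
cat >> h.py <<'E'
def setup(yaw=np.radians(42.5),c=(0.5828,0.1383)):
    bx=np.array([np.cos(yaw),np.sin(yaw),0]); by=np.array([-bx[1],bx[0],0]); return bx,by,np.array([*c,0.035])
def pose(lean,tilt,sgn=1,off=0.0,r=0.09):
    "TCP pose with grasp point at bar at lean; tool tilted by tilt; off = retreat along tool"
    bx,by,h=setup(); up=np.array([0,0,1.])
    z=-(np.sin(tilt)*bx+np.cos(tilt)*up); y=sgn*(np.cos(tilt)*bx-np.sin(tilt)*up); x=np.cross(y,z)
    bar=h+r*(np.sin(lean)*bx+np.cos(lean)*up)
    return bar+z*(0.019-off), R.from_matrix(np.c_[x,y,z]).as_quat()
E
python3 - <<'E'
from h import *
from rig import bot,solve_ik
bx,by,h=setup()
g=np.array([0.6198,0.1702,0.1094])-h; print(g@bx,g@by,g[2],np.hypot(g@bx,g[2]),np.degrees(np.arctan2(g@bx,g[2])))
for sgn in(1,-1):
  for td in(33,25,20,15,10,0):
    for ld,off in((33,.08),(33,0),(0,0),(0,.08)):
      t=np.radians(td if ld else 0)
      q=solve_ik(*pose(np.radians(ld),t,sgn,off)); print(sgn,td,ld,off,None if q is None else np.round(q,2))
E
```

```text
0.04883058908491416 -0.001477690637536507 0.0744 0.08899318193198699 33.27789640001406
1 33 33 0.08 None
1 33 33 0 [ 0.25  0.84  0.55  1.8  -0.26  1.15]
1 33 0 0 [ 0.09  0.4  -0.09  1.08  0.    0.92]
1 33 0 0.08 [0.09 0.36 0.05 1.26 0.   0.92]
1 25 33 0.08 [ 0.25  0.79  0.68  1.85 -0.2   1.12]
1 25 33 0 [ 0.23  0.74  0.41  1.62 -0.21  1.1 ]
1 25 0 0 [ 0.09  0.4  -0.09  1.08  0.    0.92]
1 25 0 0.08 [0.09 0.36 0.05 1.26 0.   0.92]
1 20 33 0.08 [ 0.23  0.71  0.56  1.73 -0.17  1.09]
1 20 33 0 [ 0.21  0.69  0.33  1.51 -0.17  1.07]
1 20 0 0 [ 0.09  0.4  -0.09  1.08  0.    0.92]
1 20 0 0.08 [0.09 0.36 0.05 1.26 0.   0.92]
1 15 33 0.08 [ 0.21  0.64  0.45  1.61 -0.13  1.06]
1 15 33 0 [ 0.2   0.63  0.24  1.41 -0.13  1.04]
1 15 0 0 [ 0.09  0.4  -0.09  1.08  0.    0.92]
1 15 0 0.08 [0.09 0.36 0.05 1.26 0.   0.92]
1 10 33 0.08 [ 0.19  0.57  0.34  1.5  -0.09  1.03]
1 10 33 0 [ 0.18  0.58  0.16  1.3  -0.09  1.02]
1 10 0 0 [ 0.09  0.4  -0.09  1.08  0.    0.92]
1 10 0 0.08 [0.09 0.36 0.05 1.26 0.   0.92]
1 0 33 0.08 [0.14 0.44 0.14 1.27 0.   0.97]
1 0 33 0 [ 0.14  0.48 -0.    1.09  0.    0.97]
1 0 0
[... 546 characters left out ...]
2.07]
-1 20 0 0 [ 0.09  0.4  -0.09  1.08  0.   -2.22]
-1 20 0 0.08 [ 0.09  0.36  0.05  1.26  0.   -2.22]
-1 15 33 0.08 [ 0.21  0.64  0.45  1.61 -0.13 -2.09]
-1 15 33 0 [ 0.2   0.63  0.24  1.41 -0.13 -2.1 ]
-1 15 0 0 [ 0.09  0.4  -0.09  1.08  0.   -2.22]
-1 15 0 0.08 [ 0.09  0.36  0.05  1.26  0.   -2.22]
-1 10 33 0.08 [ 0.19  0.57  0.34  1.5  -0.09 -2.12]
-1 10 33 0 [ 0.18  0.58  0.16  1.3  -0.09 -2.13]
-1 10 0 0 [ 0.09  0.4  -0.09  1.08  0.   -2.22]
-1 10 0 0.08 [ 0.09  0.36  0.05  1.26  0.   -2.22]
-1 0 33 0.08 [ 0.14  0.44  0.14  1.27  0.   -2.17]
-1 0 33 0 [ 0.14  0.48 -0.    1.09  0.   -2.17]
-1 0 0 0 [ 0.09  0.4  -0.09  1.08  0.   -2.22]
-1 0 0 0.08 [ 0.09  0.36  0.05  1.26  0.   -2.22]
```

```bash
python3 - <<'E'
from h import *
from rig import bot,cams
bot.move_to(*pose(np.radians(33),np.radians(15),1,0.12))
bot.move_gripper(0.06,30)
p=(bot.read_position(),bot.read_orientation())
f=cams.grab_frame('wrist'); f['tcp']=p; pickle.dump(f,open('wrist1.pkl','wb'))
cv2.imwrite('pics/wrist1.png',f['frame'])
print(bot.read_time(),p,proj(f,[0.6198,.1702,.1094]),bot.read_wrist_force())
E
```

```text
2.6917 (array([0.63809487, 0.18936933, 0.20814727]), array([ 0.39910108,  0.90758142, -0.11941829, -0.05247451])) (np.float64(260.77622434674464), np.float64(189.81885972699916)) [ 0.8108311  -0.16929735 -0.62266952]
```

View pics/wrist1.png

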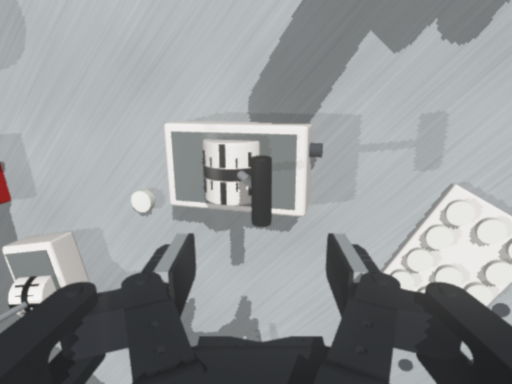

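The wrist view shows the bar centre at (261,190), exactly where the two-view point projects. I'll refine yaw and box centre from this view.

```bash
python3 - <<'E'
from h import *
f=load('wrist1.pkl');t=load('top0.pkl');s=load('scene0.pkl')
for n,F,(x0,y0,x1,y1),zz in(('w',f,(150,110,325,235),0),('t',t,(150,100,235,185),0),('s',s,(275,205,370,285),0)):
    pts=[]
    for y in range(y0,y1):
        for x in range(x0,x1):
            p=dpt(F,x,y)
            if .034<p[2]<.046: pts.append(p)
    P=np.array(pts,np.float32); r=cv2.minAreaRect(P[:,:2].copy()); print(n,r,np.median(P[:,2]))
# bar in wrist
g=f['frame'].max(2);m=np.zeros_like(g);m[150:235,245:280]=g[150:235,245:280]<50
N,L,st,ce=cv2.connectedComponentsWithStats(m);i=1+st[1:,4].argmax();ys,xs=np.where(L==i)
r=cv2.minAreaRect(np.c_[xs,ys].astype(np.float32));print(st[i],r)
b=cv2.boxPoints(r)
fl=cv2.fitLine(np.c_[xs,ys].astype(np.float32),2,0,.01,.01).ravel()
e=[plane(f,fl[2]+fl[0]*k,fl[3]+fl[1]*k,.110) for k in(-30,30)];d=e[1]-e[0];print('bar dir',np.degrees(np.arctan2(d[1],d[0])))
for l in([(f,*r[0]),(t,175.0,121.1)],[(f,*r[0]),(s,343,234.3)]): print(tri(l))
E
```

```text
w ((0.5843976140022278, 0.1374751776456833), (0.14970703423023224, 0.09007204324007034), 42.543052673339844) 0.04201553
t ((0.5826969742774963, 0.13820581138134003), (0.15071363747119904, 0.08993692696094513), 42.456233978271484) 0.0399063
s ((0.5831769704818726, 0.13574667274951935), (0.15109871327877045, 0.09207151085138321), 42.460594177246094) 0.04087329Traceback (most recent call last):
  File "<stdin>", line 12, in <module>
ValueError: attempt to get argmax of an empty sequence
```

Yaw is 42.5° in all three views, and the box centres agree within about 2 mm. I'll use (0.5835, 0.1373) and grasp.

```bash
sed -i 's/c=(0.5828,0.1383)/c=(0.5835,0.1373)/' h.py; python3 - <<'E'
from h import *
from rig import bot,cams
L=np.radians(33);T=np.radians(25)
bot.move_to(*pose(L,T,1,0.075))
hit=bot.servo_line(*pose(L,T,1,0.0),speed=0.08,contact_N=12)
print(hit,bot.read_position(),pose(L,T)[0],bot.read_wrist_force())
f=cams.grab_frame('scene');cv2.imwrite('pics/s2.png',cv2.resize(f['frame'][150:310,230:430],None,fx=3.5,fy=3.5))
f=cams.grab_frame('wrist');cv2.imwrite('pics/w2.png',f['frame'])
print(bot.read_time())
E
```

```text
False [0.61405126 0.1651361  0.09423771] [0.61371935 0.16499093 0.0932605 ] [-0.11982116 -0.85818864  0.85408365]
4.1917
```

View pics/s2.png

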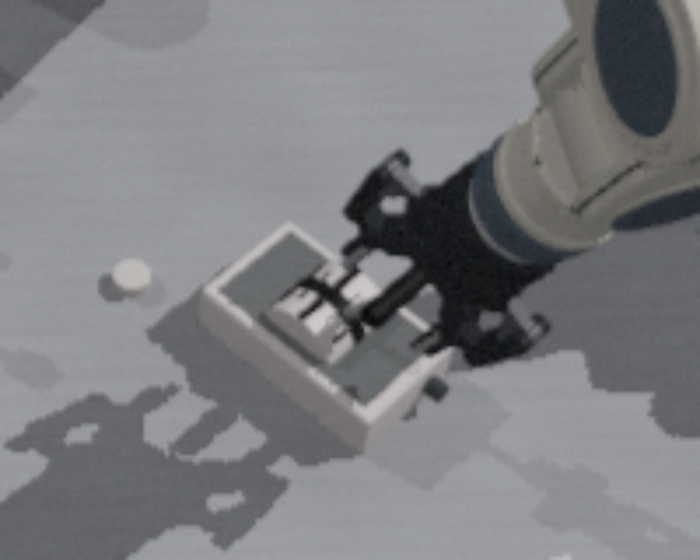

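View pics/w2.png

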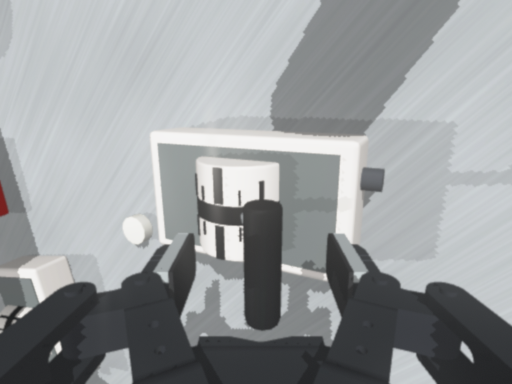

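The bar (column 263 in the wrist view) lies midway between the pads (about column 261). Closing the gripper, then swinging along the arc in steps.

```bash
python3 - <<'E'
from h import *
from rig import bot,cams
w=bot.move_gripper(0.0,30)
print('grip',bot.read_grip_width(),bot.read_wrist_force(),bot.read_time())
for k in range(1,7):
    u=1-k/6
    bot.servo_line(*pose(np.radians(33*u),np.radians(25*u)),speed=0.05)
    print(k,bot.read_grip_width(),np.round(bot.read_wrist_force(),1),np.round(bot.read_position()-pose(np.radians(33*u),np.radians(25*u))[0],4))
bot.hold(.3)
print(bot.read_position(),pose(0,0)[0],np.round(bot.read_wrist_force(),1))
for n in('scene','top'):
    f=cams.grab_frame(n);pickle.dump(f,open(n+'3.pkl','wb'))
    cv2.imwrite(f'pics/{n}3.png',cv2.resize(f['frame'][150:310,230:430] if n=='scene' else f['frame'][80:240,110:310],None,fx=3.5,fy=3.5))
print(bot.read_time())
E
```

```text
grip 0.015047791353844419 [0.22712225 0.61406126 0.48141975] 4.6583
1 0.014736482954146717 [-0.1  0.2  0.6] [-0.0004 -0.0004  0.0005]
2 0.014544274388365435 [ 0.5  1.8 -0.5] [-0.     -0.0001  0.0002]
3 0.014841884700340124 [0.4 2.2 1.9] [0.0002 0.     0.0003]
4 0.014960636557754745 [2.2 2.  5. ] [0.0002 0.0001 0.0004]
5 0.014773696786672046 [1.3 3.1 8.1] [0.0003 0.0001 0.0005]
6 0.014712793567489316 [0.2 3.4 9.2] [0.0004 0.0002 0.0006]
[0.58426261 0.13779221 0.10660617] [0.5835 0.1373 0.106 ] [-0.4  3.  11.3]
6.8083
```

View pics/scene3.png

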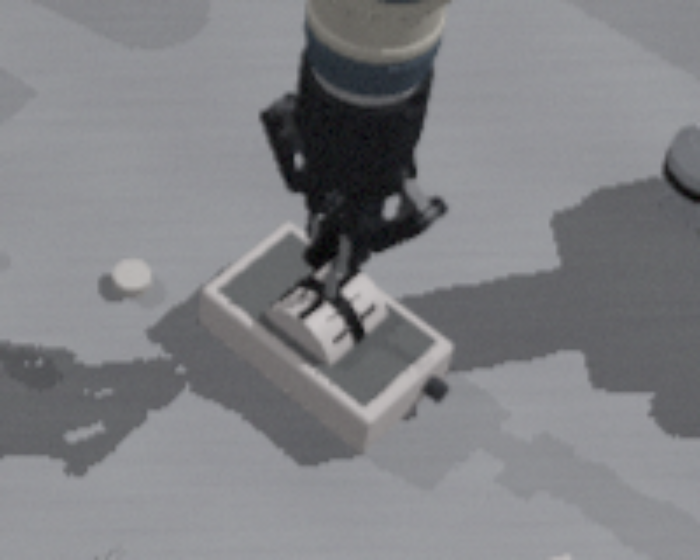

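The bar is held and upright by pose, and the width of about 15 mm confirms the grip. Releasing, rising and looking again.

```bash
python3 - <<'E'
from h import *
from rig import bot,cams
bot.move_gripper(0.06)
print(np.round(bot.read_wrist_force(),1))
bot.servo_line(pose(0,0,1,0.12)[0],speed=0.12)
p=(bot.read_position(),bot.read_orientation())
for n in('wrist','scene','top'):
    f=cams.grab_frame(n);f['tcp']=p;pickle.dump(f,open(n+'4.pkl','wb'))
    a=f['frame']
    if n=='scene': a=cv2.resize(a[150:310,230:430],None,fx=3.5,fy=3.5)
    cv2.imwrite(f'pics/{n}4.png',a)
print(bot.read_time(),p, proj(load('wrist4.pkl'),pose(0,0)[0]+[0,0,.019]),proj(load('wrist4.pkl'),[.5835,.1373,.065]))
E
```

```text
[ 0.1 -1.   0.3]
8.6083 (array([0.58319515, 0.13723068, 0.2252277 ]), array([ 4.02775205e-01,  9.15298715e-01, -3.13205702e-04, -5.45996981e-04])) (np.float64(260.8670258708004), np.float64(188.54445561377347)) (np.float64(260.81469071076367), np.float64(171.9031110875396))
```

View pics/wrist4.png

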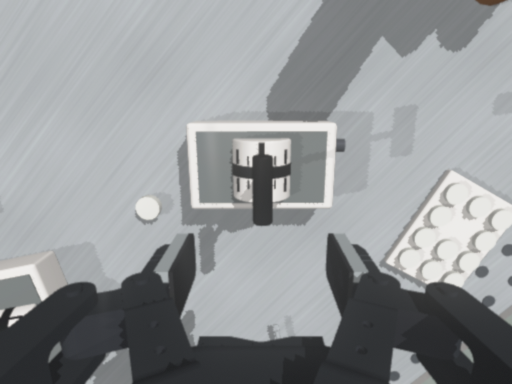

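View pics/scene4.png

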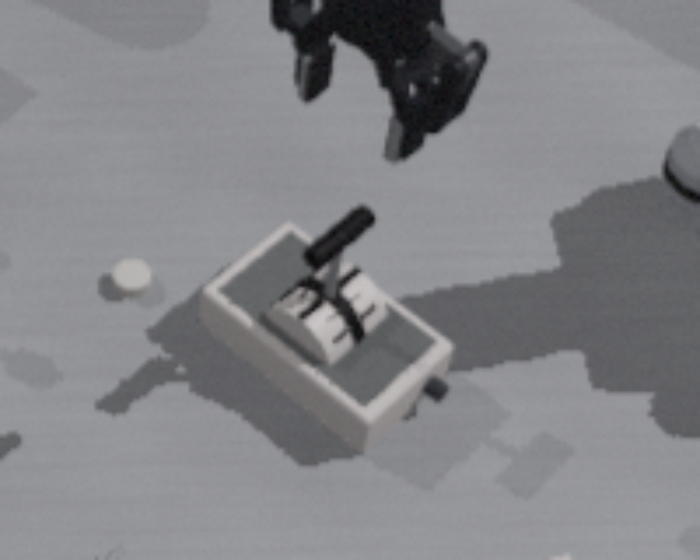

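The lever stands upright over the middle mark (wrist view: bar at column 262, drum centre about 261). Now I'll quantify the lean.

```bash
python3 - <<'E'
from h import *
f=load('wrist4.pkl');g=f['frame'].max(2).astype(int)
for y in(180,190,200,210,218):
    c=[x for x in range(240,285) if g[y,x]<55]; print(y,c[0],c[-1],(c[0]+c[-1])/2 if c else None)
for y in(143,146,149): print(y,g[y,225:300].tolist())
bx,by,h=setup();bx0=h[:2]
for n,rg in(('wrist4',(175,110,350,225)),('top4',(150,100,235,185)),('scene4',(275,205,370,285))):
    F=load(n+'.pkl');x0,y0,x1,y1=rg;B=[];K=[]
    for y in range(y0,y1):
        for x in range(x0,x1):
            p=dpt(F,x,y); k=F['frame'][y,x].max()
            if .034<p[2]<.046:B.append(p)
            if .112<p[2]<.14 and k<60 and np.linalg.norm(p[:2]-bx0)<.04:K.append(p)
    B=np.array(B,np.float32)
    r=cv2.minAreaRect(B[:,:2].copy()); print(n,r,len(K))
    if K:
        K=np.array(K);c=(K.min(0)+K.max(0))/2;u=(K[:,:2]-r[0])@bx[:2];print('bar off x range',u.min(),u.max(),'mean',u.mean(),K[:,2].max())
E
```

```text
Traceback (most recent call last):
IndexError: list index out of range
```

```bash
python3 - <<'E'
from h import *
f=load('wrist4.pkl');t=load('top4.pkl')
cv2.imwrite('pics/c4.png',np.hstack([cv2.resize(f['frame'][110:230,180:345],(412,300),interpolation=2),cv2.resize(t['frame'][100:185,150:250],(353,300),interpolation=2)]))
E
```

```text
(no output)
```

View pics/c4.png

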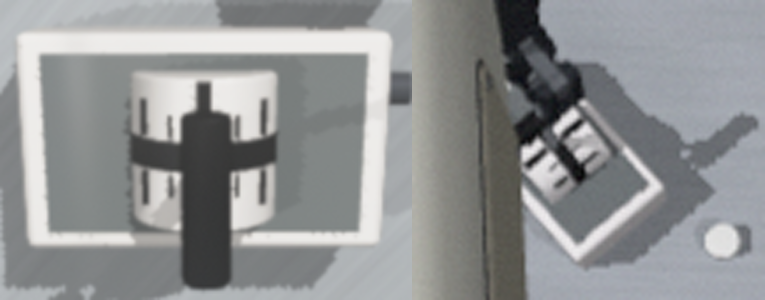

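```bash
python3 - <<'E'
from h import *
f=load('wrist4.pkl');g=f['frame'].max(2).astype(int)
bx,by,h=setup()
def mid(rows,lo,hi,z,th=95):
    o=[]
    for y in rows:
        c=[x for x in range(lo,hi) if g[y,x]<th]
        if c:
            o.append((plane(f,(c[0]+c[-1])/2,y,z)-h)@bx)
    return np.round(np.median(o),5),len(o)
print('bar',mid(range(170,218),240,285,.125),'mark',mid(range(144,153),252,272,.062))
s0=load('scene0.pkl')['frame'].astype(int);s=load('scene4.pkl')['frame'].astype(int)
print('ball box diff',np.abs(s0-s)[180:250,150:218].max(2).mean(),[ (a[180:205,165:200].max(2)<50).nonzero()[1].mean() for a in (s0,s)])
# two-view bar: scene+wrist
m=(load('scene4.pkl')['frame'].max(2)<60); sub=np.zeros_like(m); sub[205:228,315:340]=m[205:228,315:340]
N,L,st,ce=cv2.connectedComponentsWithStats(sub.astype(np.uint8));print(st[1:],ce[1:])
E
```

```text
bar (np.float64(0.00087), 48) mark (np.float64(0.00065), 9)
ball box diff 7.690966386554622 [np.float64(15.89010989010989), np.float64(15.89010989010989)]
[[317 209  20  18 141]
 [331 227   1   1   1]] [[326.17730496 217.73049645]
 [331.         227.        ]]
```

```bash
python3 - <<'E'
from h import *
from rig import bot
print(tri([(load('scene4.pkl'),326.5,217.3),(load('wrist4.pkl'),262.2,190)]))
print(bot.read_time(),bot.read_wrist_force()); bot.finish_job()
E
```

```text
(array([0.58476178, 0.13690391, 0.12574653]), [np.float64(0.00040368286171959324), np.float64(0.0004036828617197404)])
8.6083 [0.29544353 0.31822344 0.235584  ]
the job is handed in; nothing more can be done
```

The white box's crossbar lever now stands straight up over the broad middle mark. I gripped the crossbar, swung it back from about 33° on the full side, let go and rose clear. The job is handed in at 8.6 s on the robot's clock, well under the 32 s limit.

- **Position:** In the wrist view the bar is 0.2 mm from the middle mark along the box. The two-view height is 126 mm, against 125 mm given for upright.
- **Other dimmer:** The ball lever's pixels in the scene view did not shift. I did not touch it.
- **Forces:** The highest wrist force I read was about 11 N during the swing. It was close to zero after release.
- **Disagreements:** The box-centre estimates from the three views differed by about 2 mm, so I used a value between them. One check, fitting the bar by a dark mask in the wrist view, failed at first because the threshold was too low. I repeated it with a higher one. In the last top view the arm hid the bar, so that view gave no confirmation.

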